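# Hold the medicine lockbox open with its override key

## Task

The batteries of the medicine lockbox are flat, so work its lock by hand: slide the small cover on its lid fully open, take the red-headed key out of the wooden key stand and push it all the way down into the keyway underneath; its pins are sticky, so it may need a wiggle where it catches, and it must not be forced. Then turn the key a quarter turn clockwise (seen from above) and finish still gripping it there, because the lock springs back when let go and I want to lift the lid meanwhile. Leave the other two keys in their slots and the breakfast things where they stand.

Things in the scene. Friction and masses are not known exactly. Their poses are not given: they have to be found in the camera images.
- lockbox: Medicine lockbox, fixed: grey body, white lid, 178 (x) x 254 (y) x 90 mm high. Origin: centre of the underside; x points from the carrying handle (front) to the hinge (back). On the lid's top (z = 90 mm): black keypad on the +y half; on the -y half the sliding cover over the lock, between two aluminium rails along y, 6 mm high, centre lines 47 mm apart.
- cover_grip (a point): Top centre of the blue grip rib on the sliding cover, 20 mm above the lid's top. Rib: 10 mm thick along box y (pinch it so), 28 mm long along box x, 15 mm tall. It stands on a grey plate 42 x 56 mm whose top is 5 mm above the lid. Axes as the lockbox's; the cover slides towards box +y.
- cover (a joint): Travel of the sliding cover in m: 0 shut, 0.056 fully open (its stop). It starts within 6 mm of shut, slides towards +y of the box with about 1.5 N of friction and stays where it is left. Shut, it hides the lock.
- keyway (a point): Centre of the keyway's mouth, on the turning axis, on the brass cylinder face 3 mm below the lid's top (87 mm above the slab), under the cover, at box x = -12, y = -72 mm. The slot is 11.5 mm long along this point's x, 5.5 mm wide along its y and 28 mm deep, straight down. Turns with the cylinder; at rest its axes are the lockbox's.
- cylinder (a joint): Turn of the lock cylinder in rad, clockwise from above: 0 at rest, stop at 1.70. A spring returns it to 0 when let go; holding it at a quarter turn takes about 0.09 N m. Because of the blade's play in the keyway the cylinder lags the turn of the key by some 0.15 to 0.25 rad.
- pins (a point): Midway between two sticky spring pins in the keyway, 8 and 15 mm below its mouth, sticking out from either long side: pressed straight down the key catches at each until some 5 to 15 N; pressing lightly, twisting the key to and fro by about 0.12 rad and pressing again works it past.
- key_red: The override key, red head, standing blade down in the stand, 30 g. Origin: the blade's tip; z up. Blade 10 mm wide (x), 4 mm thick (y), z 0 to 26 mm, rounded tip; steel shoulder 14 x 8 mm, z 26 to 36 mm, which stops on the cylinder's face when fully in; red head 26 mm wide (x), 10 mm thick (y, grip across this), z 36 to 70 mm. Same when turned half round.
- key_bow (a point): Point in the red head on the key's axis, 58 mm above the blade's tip: a good height for the TCP.
- key_red_tip (a point): The tip of the red key's blade (same as the key's origin).
- key_stand: Wooden key stand, fixed, 156 (x) x 50 (y) x 40 mm high, origin at the centre of its underside. Three slots at x = -48, 0 and +48 mm, each 11.5 (x) x 5.5 mm, 30 mm deep. The keys stand in them, tips 14 mm above the slab, key x along the stand's x. Which slot holds which key varies.
- key_green: Same key with a green head, in another slot of the stand: stays there.
- key_black: Same key with a black head, in another slot of the stand: stays there.
- cup: White ceramic mug 76 mm across, 75 mm high, handle at +y, standing on the coaster. Origin: centre of the underside.
- coaster: Round wooden coaster 96 mm across, 8 mm thick. Origin: centre of the underside.
- jar: Open clear glass jar 84 mm across, 108 mm high. Origin: centre of the underside.
- dispenser: Lilac toothpick dispenser with a push cap, 54 mm across, 91 mm high. Origin: centre of the underside.
- lunchbox: Shut orange lunchbox 117 x 167 x 60 mm. Origin: centre of the underside.
- spoon: Steel spoon lying flat on the slab.

How it is judged:
By the outcome, as a careful person would: the job done as asked, in the order asked, and still so for the second after the job is handed in, while the arm keeps its last pose, push and grip.
It also fails if it takes over 72 s, if anything falls off the work surface, if the arm or the gripper's body presses on something with over 40 N, if the wrist force passes 120 N, or if a joint passes its speed limit or range.

## Robot

A 6-joint arm with a two-finger parallel gripper is mounted at the origin on the work surface. World frame = base frame: x ahead of the robot, y to its left, z up, the work surface at z = 0. Lengths are in m, angles in degrees, forces in N, time in s.
With the tool pointing down it reaches from about 0.275 to 1 m from the base axis. Payload 8.4 kg.
Tool frame: the origin (TCP) lies between the finger pads, 19 mm behind the fingertips; this is the grasp point; z points along the fingers, y is the line along which they close (so a half turn about z gives the same grasp; the last joint's range is limited). The gripper opens to 85 mm and grips with 20 to 120 N. Pads are 22 mm wide; open, the fingers measure 114 mm over their backs; the gripper's body (76 mm by 85 mm) begins 54 mm behind the grasp point. The pads swing forward as they close: fully open they stand 13 mm farther back than shut.
Start: joints at [-73.992, 20.225, 93.587, -0, 66.188, -0.138], TCP at [0.174, -0.6, 0.25] pointing down, gripper open.
Joint ranges: [-150.9, 150.9], [-52.94, 120.26], [3.33, 152.33], [-74.26, 254.26], [0, 154.13], [-172.89, 172.89]. Speed limits (degrees/s): [127.2, 127.2, 159.86, 180, 180, 180].

## Interface

Orientations are given as a 3x3 rotation matrix whose columns are the frame's x, y, z axes.
In Python, from workcell import monitor, optics, r gives the robot as it stands.
- The arm moves only by the tool send_rows, never from a script. Its argument "rows" is a list of rows, each a list of 7 numbers: the opening, from 0 (shut) to 1 (fully open), then the shift along the tool's x, y, z in units of 30 mm (1.0 is 30 mm), then the turn, a rotation vector about the tool's x, y, z in units of 0.08 rad (1.0 is 0.08 rad). In form: [[grip, dx, dy, dz, ax, ay, az], ...]. A call has 1 to 20 rows; each row shifts and turns the commanded pose from where the row before left it, along the tool's axes as they then stand; what a row does not reach is not made up. A row lasts 1/10 s, in which the tool goes at most 50 mm and 8.59 degrees, less where a joint would pass 70% of its speed; a pose out of reach is approached as far as the arm can. A call with a number of a shift or a turn outside -1 to 1 is refused whole. A call with a gripper value outside its range is refused whole. The fingers move at their own pace and stop on an object; the grip force is fixed at half the most. Time passes only in rows, so rows that do not move let the fingers close. It gives the time, the measured TCP pose, the force, the opening and the grip force at its end, in the units of the state.
- monitor.state(): the state, without advancing time (a new reading comes with each control period).
- optics.read_camera(name): name is "scene" or "top" or "wrist"; returns a dict with "pixels" (480x640x3 uint8, red, green, blue), "intrinsics" (3x3 intrinsics, pixels), "world_from_camera" (4x4, takes a point from camera to world coordinates); the wrist camera has in their place "mount" (4x4, takes a point from camera to tool coordinates, whose origin is the TCP and whose axes are the flange's). Camera axes: x right, y down, z forward; pixel columns grow to the right and rows downward; lengths in m; the calibration is good to about 2 mm. A picture is of the moment at which its call begins: read the wrist's pose just before it. There is no depth.
- r.close_job(): hands the job in; it is judged then, once.
The state is a dict: "clock": time; "qpos": joint angles; "qvel": joint speeds; "effort": joint torques, N m; "tcp_pos": TCP position; "eef_rot": TCP orientation; "contact_force": force on the tool from outside, world axes, zero at the start; "ft_torque": the same for the moment, N m; "grip_width": finger opening in m; "gripper_force": force on a finger pad.
Only numpy, scipy, OpenCV 4.12 (cv2) and the standard library are available. Lean on these libraries where they do the work, as an engineer would, in place of code of your own. Each camera call takes 0.05 s, during which the arm holds its last target. There are 200 camera calls.

## Working session

There is one attempt and no reset: what is moved stays moved. The work goes in short steps, Python scripts to look and compute and a tool call to move; the robot and the scene stay as the last step left them, time stands still between calls to the robot, and variables do not carry over. Pictures are saved under pics/ and viewed, at most 10 in all, crops included, and the job is handed in when it is done.

Besides the shell and the picture viewer there is one more tool, called after "Request:" as name([rows], argument=value, ...), one row to a line, values as JSON. send_rows: Moves the arm, as the interface text tells. Shifts and turns lie within -1 to 1; 1 stands for 30 mm of shift or 0.08 rad of turn. Its arguments: {"type":"object","properties":{"rows":{"type":"array"}},"required":["rows"]}

```bash
mkdir -p pics; ls
python3 - <<'E'
from workcell import monitor, optics, r
import cv2,numpy as np
np.set_printoptions(precision=4,suppress=True)
s=monitor.state();print(s)
for n in("scene","top","wrist"):
    d=optics.read_camera(n);cv2.imwrite(f"pics/{n}0.png",d["pixels"][:,:,::-1])
    print(n,d["intrinsics"],d.get("world_from_camera",d.get("mount")))
E
```

```text
pics
{'clock': 0.0, 'qpos': array([-73.9925,  20.2638,  93.6294,   0.0004,  66.1861,  -0.1382]), 'qvel': array([ 0.0408,  0.0124,  0.0581, -0.062 ,  0.0185,  0.1728]), 'effort': array([ -0.0009, -60.5257, -34.2064,  -0.0001,   0.0094,   0.    ]), 'tcp_pos': array([ 0.1737, -0.5999,  0.2492]), 'eef_rot': array([[ 0.9606,  0.2781, -0.0004],
       [ 0.2781, -0.9606,  0.0013],
       [ 0.    , -0.0014, -1.    ]]), 'contact_force': array([0.4631, 0.2322, 0.1439]), 'ft_torque': array([0.0324, 0.0012, 0.0117]), 'gripper_force': 0.0, 'grip_width': 0.08542695881845183}
scene [[435.6659   0.     328.1065]
 [  0.     435.6659 235.598 ]
 [  0.       0.       1.    ]] [[-0.7949  0.342  -0.5012  1.1332]
 [ 0.6068  0.451  -0.6545  0.7161]
 [ 0.0023 -0.8244 -0.566   0.7318]
 [ 0.      0.      0.      1.    ]]
top [[594.6035   0.     331.3958]
 [  0.     594.6035 240.1362]
 [  0.       0.       1.    ]] [[ 0.0102 -0.9955  0.0942  0.4401]
 [-0.9998 -0.0087  0.0153 -0.0106]
 [-0.0145 -0.0944 -0.9954  1.8757]
 [ 0.      0.      0.      1.    ]]
wrist [[396.7986   0.     320.5824]
 [  0.     396.7986 235.8842]
 [  0.       0.       1.    ]] [[-0.0003 -0.9513 -0.3083  0.0787]
 [ 1.     -0.0005  0.0007 -0.0012]
 [-0.0008 -0.3083  0.9513 -0.1219]
 [ 0.      0.      0.      1.    ]]
```

View pics/scene0.png

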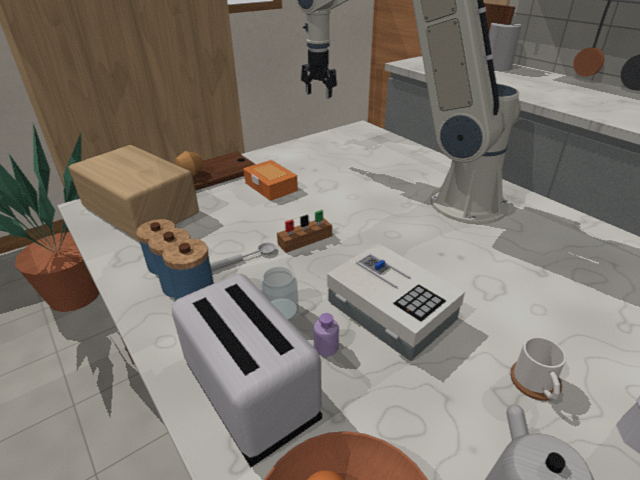

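View pics/top0.png

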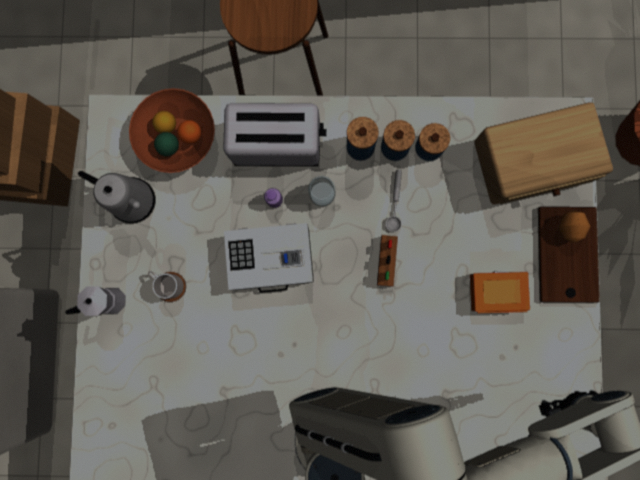

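The scene view shows the red key at (289,225), the black and green keys beside it, and the blue rib at (378,265). In the top view the red key is at about (387,243), the rib at (285,258) and the box centre at (268,257). Next I'll locate these by mask and triangulate.

```bash
cat > h.py <<'E'
import cv2,numpy as np
from workcell import monitor, optics
np.set_printoptions(precision=4,suppress=True)
def cam(n,save=None):
    s=monitor.state(); d=optics.read_camera(n); K=d["intrinsics"]
    if n=="wrist":
        T=np.eye(4);T[:3,:3]=s["eef_rot"];T[:3,3]=s["tcp_pos"];T=T@d["mount"]
    else: T=d["world_from_camera"]
    if save: cv2.imwrite(f"pics/{save}.png",d["pixels"][:,:,::-1])
    return d["pixels"],K,T
def ray(c,uv):
    _,K,T=c; v=T[:3,:3]@np.linalg.solve(K,[uv[0],uv[1],1.]); return T[:3,3],v/np.linalg.norm(v)
def plane(c,uv,z):
    o,v=ray(c,uv); return o+v*(z-o[2])/v[2]
def tri(*obs):
    A=0;b=0
    for c,uv in obs:
        o,v=ray(c,uv);P=np.eye(3)-np.outer(v,v);A=A+P;b=b+P@o
    p=np.linalg.solve(A,b)
    return p,[round(1e3*np.linalg.norm((np.eye(3)-np.outer(ray(c,uv)[1],ray(c,uv)[1]))@(p-ray(c,uv)[0])),1) for c,uv in obs]
def proj(c,p):
    _,K,T=c;q=K@(T[:3,:3].T@(np.asarray(p)-T[:3,3]));return q[:2]/q[2]
def blobs(c,name,roi=(0,0,640,480),amin=4):
    hsv=cv2.cvtColor(np.ascontiguousarray(c[0]),cv2.COLOR_RGB2HSV).astype(int);H,S,V=hsv[...,0],hsv[...,1],hsv[...,2]
    m={"red":((H<5)|(H>174))&(S>150)&(V>60),"green":(H>50)&(H<85)&(S>110)&(V>30),"blue":(H>100)&(H<125)&(S>120)&(V>60)}[name].astype(np.uint8)
    k=np.zeros_like(m);x0,y0,x1,y1=roi;k[y0:y1,x0:x1]=m[y0:y1,x0:x1]
    cs,_=cv2.findContours(k,cv2.RETR_EXTERNAL,cv2.CHAIN_APPROX_NONE)
    out=[]
    for q in cs:
        M=np.zeros_like(m);cv2.drawContours(M,[q],-1,1,-1);n=M.sum()
        if n>=amin: 
            mo=cv2.moments(M,True);out.append((int(n),mo["m10"]/mo["m00"],mo["m01"]/mo["m00"],cv2.minAreaRect(q)))
    return sorted(out,key=lambda t:-t[0])
E
python3 - <<'E'
from h import *
t=cam("top");s=cam("scene")
for n,rt,rs in(("red",(370,230,405,295),(270,200,340,250)),("green",(370,230,405,295),(270,200,340,250)),("blue",(270,240,310,275),(350,250,410,285))):
    a=blobs(t,n,rt);b=blobs(s,n,rs);print(n,[x[:3] for x in a],[x[:3] for x in b])
    if a and b: print(tri((t,a[0][1:3]),(s,b[0][1:3])))
g=cv2.cvtColor(np.ascontiguousarray(t[0]),cv2.COLOR_RGB2GRAY)
m=(g>135).astype(np.uint8);k=np.zeros_like(m);k[215:295,215:320]=m[215:295,215:320]
cs,_=cv2.findContours(k,cv2.RETR_EXTERNAL,2);q=max(cs,key=cv2.contourArea);R=cv2.minAreaRect(q);print(R)
for u in cv2.boxPoints(R):print(plane(t,u,.09))
crop=cv2.resize(np.hstack([t[0][210:300,210:410][:,:,::-1]]),None,fx=4,fy=4,interpolation=2);cv2.imwrite("pics/crop1.png",crop)
E
```

```text
red [(25, 389.8, 243.52)] [(76, 289.14473684210526, 225.67105263157896)]
(array([ 0.6014, -0.1602,  0.0655]), [np.float64(1.5), np.float64(1.5)])
green [(23, 386.7391304347826, 275.2608695652174)] [(58, 318.4655172413793, 215.8448275862069)]
(array([ 0.5052, -0.1514,  0.0659]), [np.float64(0.7), np.float64(0.7)])
blue [(36, 285.5, 257.72222222222223)] [(64, 379.1875, 264.625)]
(array([0.5535, 0.154 , 0.1017]), [np.float64(0.6), np.float64(0.6)])
((257.5, 262.0), (4.0, 3.0), 90.0)
[0.547  0.2435 0.09  ]
[0.5471 0.2344 0.09  ]
[0.535  0.2341 0.09  ]
[0.5349 0.2432 0.09  ]
```

Triangulated red head at (0.601, −0.160, 0.066), green at (0.505, −0.151) and rib at (0.5535, 0.154, 0.102). The heights fit, and the 97 mm key spacing is right. Next I'll move over the stand for a wrist view.

Request:
send_rows([
  [1, 0.96, -0.61, -0.1, 0, 0, 0],
  [1, 0.96, -0.61, -0.1, 0, 0, 0],
  [1, 0.96, -0.61, -0.1, 0, 0, 0],
  [1, 0.96, -0.61, -0.1, 0, 0, 0],
  [1, 0.96, -0.61, -0.1, 0, 0, 0],
  [1, 0.96, -0.61, -0.1, 0, 0, 0],
  [1, 0.96, -0.61, -0.1, 0, 0, 0],
  [1, 0.96, -0.61, -0.1, 0, 0, 0],
  [1, 0.96, -0.61, -0.1, 0, 0, 0],
  [1, 0.96, -0.61, -0.1, 0, 0, 0],
  [1, 0.96, -0.61, -0.1, 0, 0, 0],
  [1, 0.96, -0.61, -0.1, 0, 0, 0],
  [1, 0.96, -0.61, -0.1, 0, 0, 0],
  [1, 0.96, -0.61, -0.1, 0, 0, 0],
  [1, 0.96, -0.61, -0.1, 0, 0, 0],
  [1, 0.96, -0.61, -0.1, 0, 0, 0],
  [1, 0.96, -0.61, -0.1, 0, 0, 0],
  [1, 0.96, -0.61, -0.1, 0, 0, 0],
  [1, 0, 0, 0, 0, 0, 0],
])

```text
clock: 2.15
tcp_pos: [0.5825, -0.137, 0.3042]
eef_rot: [[0.96, 0.281, 0.002], [0.281, -0.96, 0.001], [0.002, -0.0, -1.0]]
contact_force: [0.9, -0.7, -0.7]
grip_width: 0.0854
gripper_force: 0.0
```

Run:
```python
from h import *
w=cam("wrist","w1");s=monitor.state();print(s["clock"],s["tcp_pos"],s["qpos"])
for n in("red","green"):
    for b in blobs(w,n,amin=60)[:2]:print(n,b,plane(w,b[1:3],.067))
```

```text
2.2 [ 0.5811 -0.1384  0.3039] [-13.5444  15.1191  93.6683   0.0042  71.2073  60.1578]
red (289, 350.3702422145329, 186.03114186851212, ((350.4585876464844, 186.1005859375), (10.49781608581543, 30.6231632232666), 22.380136489868164)) [ 0.6    -0.1593  0.067 ]
green (215, 312.04186046511626, 278.90232558139536, ((312.2328796386719, 278.21234130859375), (9.246251106262207, 26.919464111328125), 20.556045532226562)) [ 0.5013 -0.151   0.067 ]
```

View pics/w1.png

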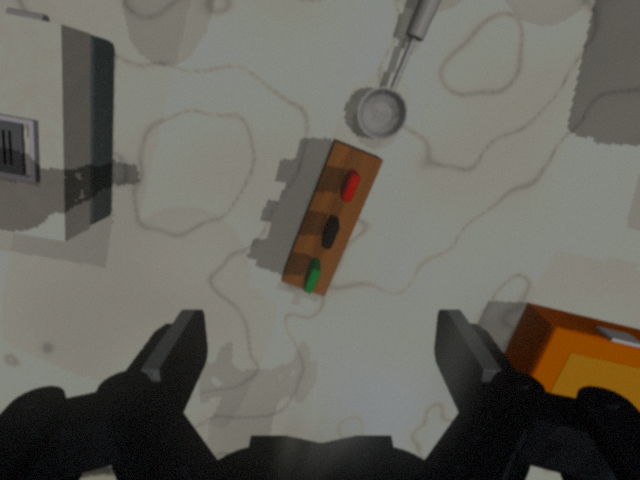

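The wrist view shows red at (350,186), black at (331,231) and green at (312,279), the spoon bowl beyond the stand, and the lockbox at left. It agrees with the triangulation. Now I'll go to the box and turn the wrist half round, so there is room for the later clockwise turn.

Request:
send_rows([
  [1, 0.07, -0.82, 0, 0, 0, 0],
  [1, 0.07, -0.82, 0, 0, 0, 0],
  [1, 0.07, -0.82, 0, 0, 0, 0],
  [1, 0.07, -0.82, 0, 0, 0, 0],
  [1, 0.07, -0.82, 0, 0, 0, 0],
  [1, 0.07, -0.82, 0, 0, 0, 0],
  [1, 0.07, -0.82, 0, 0, 0, 0],
  [1, 0.07, -0.82, 0, 0, 0, 0],
  [1, 0.07, -0.82, 0, 0, 0, 0],
  [1, 0.07, -0.82, 0, 0, 0, 0],
  [1, 0.07, -0.82, 0, 0, 0, 0],
  [1, 0.07, -0.82, 0, 0, 0, 0],
  [1, 0, 0, 0, 0, 0, -1],
  [1, 0, 0, 0, 0, 0, -1],
  [1, 0, 0, 0, 0, 0, -1],
  [1, 0, 0, 0, 0, 0, -1],
  [1, 0, 0, 0, 0, 0, -1],
  [1, 0, 0, 0, 0, 0, -1],
  [1, 0, 0, 0, 0, 0, -1],
  [1, 0, 0, 0, 0, 0, -1],
])

```text
clock: 4.2
tcp_pos: [0.5219, 0.1495, 0.3038]
eef_rot: [[0.602, 0.798, -0.0], [0.798, -0.602, -0.001], [-0.001, -0.0, -1.0]]
contact_force: [-0.1, 0.1, 0.3]
grip_width: 0.0852
gripper_force: 0.0
```

Request:
send_rows([
  [1, 0, 0, 0, 0, 0, -1],
  [1, 0, 0, 0, 0, 0, -1],
  [1, 0, 0, 0, 0, 0, -1],
  [1, 0, 0, 0, 0, 0, -1],
  [1, 0, 0, 0, 0, 0, -1],
  [1, 0, 0, 0, 0, 0, -1],
  [1, 0, 0, 0, 0, 0, -1],
  [1, 0, 0, 0, 0, 0, -1],
  [1, 0, 0, 0, 0, 0, -1],
  [1, 0, 0, 0, 0, 0, -1],
  [1, 0, 0, 0, 0, 0, -1],
  [1, 0, 0, 0, 0, 0, -1],
  [1, 0, 0, 0, 0, 0, -1],
  [1, 0, 0, 0, 0, 0, -1],
  [1, 0, 0, 0, 0, 0, -1],
  [1, 0, 0, 0, 0, 0, -1],
  [1, 0, 0, 0, 0, 0, -1],
  [1, 0, 0, 0, 0, 0, -1],
  [1, 0, 0, 0, 0, 0, -1],
  [1, 0, 0, 0, 0, 0, -1],
])

```text
clock: 6.2
tcp_pos: [0.5219, 0.1495, 0.3038]
eef_rot: [[-0.815, 0.579, -0.0], [0.579, 0.815, -0.001], [0.0, -0.001, -1.0]]
contact_force: [-0.2, 1.0, -0.2]
grip_width: 0.0851
gripper_force: 0.0
```

Request:
send_rows([
  [1, 0, 0, 0, 0, 0, -1],
  [1, 0, 0, 0, 0, 0, -1],
  [1, 0, 0, 0, 0, 0, -1],
  [1, 0, 0, 0, 0, 0, -1],
  [1, 0, 0, 0, 0, 0, -1],
  [1, 0, 0, 0, 0, 0, -1],
  [1, 0, 0, 0, 0, 0, -1],
  [1, 0, 0, 0, 0, 0, -0.7],
  [1, 0, 0, 0, 0, 0, 0],
])

```text
clock: 7.1
tcp_pos: [0.5219, 0.1497, 0.3039]
eef_rot: [[-1.0, 0.004, -0.0], [0.004, 1.0, -0.0], [0.0, -0.0, -1.0]]
contact_force: [-1.3, -0.0, -0.2]
grip_width: 0.0851
gripper_force: 0.0
```

Run:
```python
from h import *
w=cam("wrist","w2");s=monitor.state();print(s["clock"],s["tcp_pos"],s["qpos"],s["eef_rot"])
for b in blobs(w,"blue",amin=60)[:2]:print(b,plane(w,b[1:3],.11))
```

```text
7.15 [0.522  0.1498 0.3039] [ 15.8647  10.0825 100.102   -0.0147  69.8406 -73.7929] [[-1.      0.0059 -0.0004]
 [ 0.0059  1.     -0.0004]
 [ 0.0004 -0.0004 -1.    ]]
(328, 326.2286585365854, 242.5670731707317, ((326.3692321777344, 242.45387268066406), (31.25675392150879, 11.039091110229492), 82.87498474121094)) [0.5505 0.1549 0.11  ]
```

View pics/w2.png

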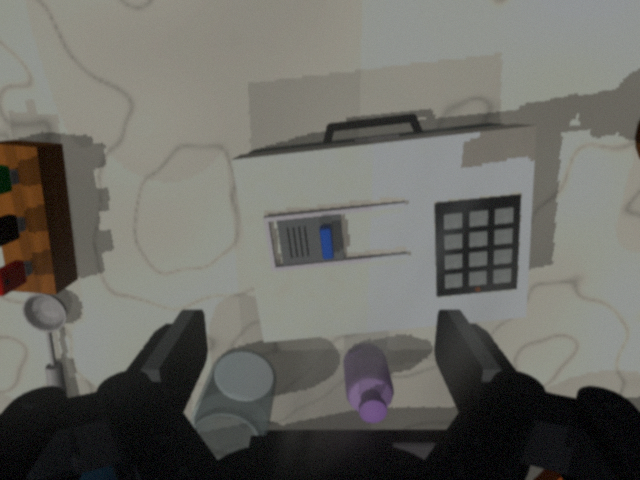

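The wrist view shows the blue rib at (326,242), the rails from (265,215) to (408,203) and from (275,267) to (410,253), and the keypad at (478,245). The box is yawed a few degrees. I'll measure its pose next.

Run:
```python
from h import *
w=cam("wrist");t=cam("top")
g=cv2.cvtColor(np.ascontiguousarray(w[0]),cv2.COLOR_RGB2GRAY)
m=(g<70).astype(np.uint8);m=cv2.morphologyEx(m,cv2.MORPH_CLOSE,np.ones((13,13)));k=np.zeros_like(m);k[175:312,415:545]=m[175:312,415:545]
cs,_=cv2.findContours(k,0,2);R=cv2.minAreaRect(max(cs,key=cv2.contourArea));print("keypad",R)
P=np.array([plane(w,u,.091) for u in cv2.boxPoints(R)]);print(P[:,:2],P.mean(0))
# lid: bright & unsaturated, sub-line fits of left/right/bottom edges via gradient
b=cv2.GaussianBlur(g,(3,3),0).astype(int)
def edge(pts,axis,rng):  # strongest gradient along axis around expected
    o=[]
    for (u,v) in pts:
        line=b[v,u-rng:u+rng+1] if axis==0 else b[v-rng:v+rng+1,u]
        i=np.argmax(abs(np.diff(line)));o.append((u-rng+i+.5,v) if axis==0 else (u,v-rng+i+.5))
    o=np.array(o,np.float32);vx,vy,x,y=cv2.fitLine(o,cv2.DIST_HUBER,0,.01,.01).ravel()
    d=abs((o[:,0]-x)*vy-(o[:,1]-y)*vx);return (x,y,vx,vy),d.max()
E={}
E['left']=edge([(int(235+30*(v-155)/185),v) for v in range(175,325,6)],0,9)
E['top']=edge([(u,int(156-30*(u-235)/300)) for u in range(245,455,8)],1,7)
E['bot']=edge([(u,int(340-22*(u-265)/263)) for u in range(285,430,8)],1,8)
E['right']=edge([(int(535-7*(v-125)/193),v) for v in range(185,305,6)],0,8)
for n,(L,d) in E.items():
    a=plane(w,(L[0]-60*L[2],L[1]-60*L[3]),.09);c=plane(w,(L[0]+60*L[2],L[1]+60*L[3]),.09);e=c-a
    print(n,"maxdev",round(d,1),"mid",((a+c)/2)[:2],"ang",np.degrees(np.arctan2(e[1],e[0])))
for n,L in(("railA",((268,216),(408,203))),("railB",((277,266),(409,254)))):
    a,c=[plane(w,u,.096) for u in L];e=c-a;print(n,a,c,np.degrees(np.arctan2(e[1],e[0])))
rb=blobs(w,"blue",amin=60)[0];tb=blobs(t,"blue",(270,240,310,275))[0]
print(tri((w,rb[1:3]),(t,tb[1:3])))
for u in cv2.boxPoints(rb[3]):print(plane(w,u,.11))
cv2.imwrite("pics/w2c.png",cv2.resize(w[0][180:290,240:430][:,:,::-1],None,fx=4,fy=4,interpolation=2))
```

```text
keypad ((478.0028381347656, 244.1066131591797), (98.09845733642578, 84.58325958251953), 88.47246551513672)
[[0.5155 0.2483]
 [0.514  0.3206]
 [0.6066 0.3367]
 [0.6085 0.2583]] [0.5612 0.291  0.091 ]
left maxdev 5.0 mid [0.5527 0.0803] ang 4.410641194679542
top maxdev 0.6 mid [0.4744 0.1575] ang 96.08879749762204
bot maxdev 14.1 mid [0.6535 0.1766] ang 93.01834325658695
right maxdev 1.2 mid [0.5584 0.337 ] ang -173.867455226503
railA [0.5309 0.1052 0.096 ] [0.5202 0.2249 0.096 ] 95.12890277639397
railB [0.5773 0.1111 0.096 ] [0.5665 0.2286 0.096 ] 95.25010819726982Traceback (most recent call last):
  File "<stdin>", line 26, in <module>
IndexError: list index out of range
```

Request:
send_rows([
  [1, -0.48, 0.09, 0.6, 0, 0, 0],
  [1, -0.47, 0.08, 0.6, 0, 0, 0],
  [1, 0, 0, 0.6, 0, 0, -0.65],
  [1, 0, 0, 0.6, 0, 0, -0.65],
  [1, 0, 0, 0.6, 0, 0, 0],
  [1, 0, 0, 0.45, 0, 0, 0],
  [1, 0, 0, 0, 0, 0, 0],
])

```text
clock: 7.95
tcp_pos: [0.5497, 0.1553, 0.1987]
eef_rot: [[-0.995, -0.099, -0.003], [-0.099, 0.995, -0.001], [0.003, -0.001, -1.0]]
contact_force: [-0.5, 0.8, 0.7]
grip_width: 0.0855
gripper_force: 0.0
```

Run:
```python
from h import *
w=cam("wrist","w3");s=monitor.state();print(s["clock"],s["tcp_pos"],s["eef_rot"])
R=s["eef_rot"];p=s["tcp_pos"]
for b in blobs(w,"blue",amin=60)[:2]:
    print(b)
    for u in cv2.boxPoints(b[3]):print(plane(w,u,.11))
    # previous view of the same centroid, pose from first wrist view
    T=np.eye(4);T[:3,:3]=[[-1,.0059,-.0004],[.0059,1,-.0004],[.0004,-.0004,-1]];T[:3,3]=[.522,.1498,.3039]
    from workcell import optics
    T=T@optics.read_camera("wrist")["mount"]
    q,e=tri((w,b[1:3]),((None,w[1],T),(326.23,242.57)));print("tri",q,e)
    print("tool delta mm",1e3*R.T@(plane(w,b[1:3],.11)-p))
```

```text
8.0 [0.5503 0.1555 0.1999] [[-0.9951 -0.0993 -0.0015]
 [-0.0993  0.9951 -0.0005]
 [ 0.0016 -0.0003 -1.    ]]
(716, 318.4762569832402, 256.7108938547486, ((319.0, 256.5), (45.0, 16.0), 90.0))
[0.5375 0.1496 0.11  ]
[0.5366 0.1584 0.11  ]
[0.5638 0.1613 0.11  ]
[0.5647 0.1521 0.11  ]
tri [0.5517 0.1551 0.1069] [np.float64(0.0), np.float64(0.0)]
tool delta mm [-0.2899 -0.4986 89.9104]
```

View pics/w3.png

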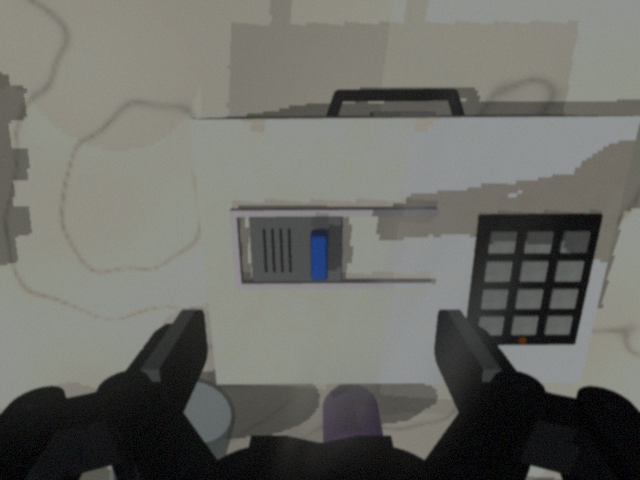

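The view shows the rib at (319,257) square to the image, so the alignment is good. Triangulated height is 0.107, matching the 0.110 top. Next I'll descend and pinch.

Request:
send_rows([
  [1, 0, 0, 0.7, 0, 0, 0],
  [0.6, 0, 0, 0.7, 0, 0, 0],
  [0.4, 0, 0, 0.7, 0, 0, 0],
  [0.35, 0, 0, 0.63, 0, 0, 0],
  [0.3, 0, 0, 0, 0, 0, 0],
  [0, 0, 0, 0, 0, 0, 0],
  [0, 0, 0, 0, 0, 0, 0],
  [0, 0, 0, 0, 0, 0, 0],
  [0, 0, 0, 0, 0, 0, 0],
  [0, 0, 0, 0, 0, 0, 0],
  [0, 0, 0, 0, 0, 0, 0],
])

```text
clock: 9.15
tcp_pos: [0.5515, 0.1559, 0.1198]
eef_rot: [[-0.995, -0.1, 0.002], [-0.1, 0.995, 0.0], [-0.002, 0.0, -1.0]]
contact_force: [-2.2, -2.0, 7.8]
grip_width: 0.0078
gripper_force: 60.8
```

Request:
send_rows([
  [0, 0, 0, -0.05, 0, 0, 0],
  [0, 0, 0.2, 0, 0, 0, 0],
  [0, 0, 0.3, 0, 0, 0, 0],
  [0, 0, 0.3, 0, 0, 0, 0],
  [0, 0, 0.3, 0, 0, 0, 0],
  [0, 0, 0.3, 0, 0, 0, 0],
  [0, 0, 0.2, 0, 0, 0, 0],
  [0, 0, 0, 0, 0, 0, 0],
])

```text
clock: 9.95
tcp_pos: [0.5462, 0.2049, 0.1201]
eef_rot: [[-0.995, -0.101, 0.001], [-0.101, 0.995, 0.001], [-0.001, 0.001, -1.0]]
contact_force: [4.8, 1.7, -8.5]
grip_width: 0.008
gripper_force: 59.7
```

Request:
send_rows([
  [0, 0, 0.07, 0, 0, 0, 0],
  [0, 0, 0.07, 0, 0, 0, 0],
  [0, 0, 0, 0, 0, 0, 0],
])

```text
clock: 10.25
tcp_pos: [0.546, 0.2066, 0.12]
eef_rot: [[-0.995, -0.101, 0.001], [-0.101, 0.995, -0.002], [-0.001, -0.002, -1.0]]
contact_force: [6.1, -8.1, -8.0]
grip_width: 0.0078
gripper_force: 59.9
```

Request:
send_rows([
  [0, 0, 0.06, 0.02, 0, 0, 0],
  [0, 0, 0.04, 0, 0, 0, 0],
  [0, 0, 0, 0, 0, 0, 0],
])

```text
clock: 10.55
tcp_pos: [0.5459, 0.207, 0.1199]
eef_rot: [[-0.995, -0.102, 0.001], [-0.102, 0.995, -0.006], [-0.0, -0.006, -1.0]]
contact_force: [7.3, -22.4, -0.0]
grip_width: 0.0079
gripper_force: 60.9
```

Request:
send_rows([
  [0.4, 0, -0.05, 0, 0, 0, 0],
  [0.4, 0, 0, 0, 0, 0, 0],
  [0.4, 0, 0, 0, 0, 0, 0],
  [0.4, 0, 0, -0.5, 0, 0, 0],
  [0.6, 0, 0, -0.9, 0, 0, 0],
  [0.8, 0, -0.9, -0.6, 0, 0, 0],
  [1, 0, -0.9, -0.6, 0, 0, 0],
  [1, 0, -0.6, -0.2, 0, 0, 0],
  [1, 0, 0, 0, 0, 0, 0],
])

```text
clock: 11.45
tcp_pos: [0.5535, 0.1364, 0.2059]
eef_rot: [[-0.995, -0.099, 0.003], [-0.099, 0.995, 0.001], [-0.003, 0.0, -1.0]]
contact_force: [-0.1, 1.0, -0.3]
grip_width: 0.0852
gripper_force: 0.0
```

Run:
```python
from h import *
w=cam("wrist");s=monitor.state();print(s["clock"],s["tcp_pos"],s["eef_rot"])
b=blobs(w,"blue",amin=60)[0];print(b,plane(w,b[1:3],.11))
print("kw guess px",proj(w,[.555,.13,.087]))
cv2.imwrite("pics/w4.png",cv2.resize(w[0][150:350,200:500][:,:,::-1],None,fx=2.6,fy=2.6,interpolation=2));np.save("w4.npy",w[0])
```

```text
11.5 [0.5531 0.1373 0.205 ] [[-0.9951 -0.0986  0.0018]
 [-0.0986  0.9951  0.0008]
 [-0.0019  0.0006 -1.    ]]
(632, 438.5411392405063, 248.9367088607595, ((437.5, 248.0), (42.0, 19.0), 90.0)) [0.546  0.2057 0.11  ]
kw guess px [309.0456 238.8728]
```

View pics/w4.png

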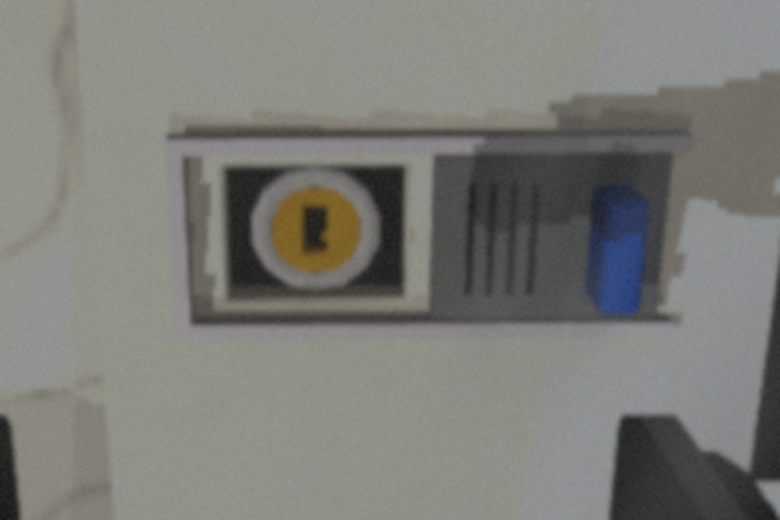

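The cover is fully open, with its plate at the rail ends. The brass cylinder is centred near crop (316,229), which is about pixel (321.5,238), and the slot runs along image vertical (box x). I'll shift the wrist for a second view of the axis.

Request:
send_rows([
  [1, 0, -0.8, -0.7, 0, 0, 0],
  [1, 0, -0.7, -0.8, 0, 0, 0],
  [1, 0, 0, 0, 0, 0, 0],
])

```text
clock: 11.8
tcp_pos: [0.5587, 0.0924, 0.2514]
eef_rot: [[-0.995, -0.099, 0.004], [-0.099, 0.995, 0.0], [-0.004, 0.0, -1.0]]
contact_force: [-0.6, 0.4, 0.5]
grip_width: 0.0854
gripper_force: 0.0
```

```bash
cat >> h.py <<'E'
def brass(c):
    hsv=cv2.cvtColor(np.ascontiguousarray(c[0]),cv2.COLOR_RGB2HSV);m=cv2.inRange(hsv,(12,120,70),(32,255,255))
    m[:160]=0;m[340:]=0;m=cv2.morphologyEx(m,cv2.MORPH_CLOSE,np.ones((3,3)))
    cs,_=cv2.findContours(m,0,1);q=max((x for x in cs),key=cv2.contourArea);return cv2.fitEllipse(cv2.convexHull(q))
E
python3 - <<'E'
from h import *
w=cam("wrist");s=monitor.state();print(s["clock"],s["tcp_pos"])
d=optics.read_camera("wrist")
T=np.eye(4);T[:3,:3]=[[-.9951,-.0986,.0018],[-.0986,.9951,.0008],[-.0019,.0006,-1]];T[:3,3]=[.5531,.1373,.2050]
a=(np.load("w4.npy"),w[1],T@d["mount"])
ea,eb=brass(a),brass(w);print(ea,eb)
print(plane(a,ea[0],.087),plane(w,eb[0],.087),tri((a,ea[0]),(w,eb[0])))
# dark slot inside the brass disc
for c,e in((a,ea),(w,eb)):
    g=cv2.cvtColor(np.ascontiguousarray(c[0]),cv2.COLOR_RGB2GRAY);M=np.zeros_like(g);cv2.ellipse(M,(e[0],(e[1][0]*.8,e[1][1]*.8),e[2]),255,-1)
    k=((M>0)&(g<60)).astype(np.uint8);cs,_=cv2.findContours(k,0,1);q=max(cs,key=cv2.contourArea);R=cv2.minAreaRect(q);print("slot",R,plane(c,R[0],.087))
E
```

```text
11.85 [0.5579 0.0931 0.2498]
((321.04278564453125, 237.98333740234375), (31.554161071777344, 33.36457061767578), 89.64611053466797) ((31.483760833740234, 195.38734436035156), (37.832000732421875, 70.21905517578125), 72.9695816040039)
[0.5528 0.1385 0.087 ] [ 0.5624 -0.1198  0.087 ] (array([0.4521, 0.1267, 0.4263]), [np.float64(10.8), np.float64(10.8)])
slot ((320.5, 237.5), (15.0, 7.0), 90.0) [0.5525 0.1381 0.087 ]
slot ((31.066940307617188, 195.49087524414062), (31.88671875, 36.030189514160156), 82.23483276367188) [ 0.5625 -0.1201  0.087 ]
```

```bash
cat >> h.py <<'E'
def avg(n=5,pick=None):
    "mean tool position and rotation over n periods; pick(c)->list of pixel values, averaged; returns camera with mean pose"
    P=[];R=[];U=[]
    for _ in range(n):
        s=monitor.state();P.append(s["tcp_pos"]);R.append(s["eef_rot"]);d=optics.read_camera("wrist")
        c=(d["pixels"],d["intrinsics"],None)
        if pick: U.append(pick(c))
    u,_,v=np.linalg.svd(np.mean(R,0));T=np.eye(4);T[:3,:3]=u@v;T[:3,3]=np.mean(P,0)
    return (d["pixels"],d["intrinsics"],T@d["mount"]),T,(np.mean(U,0),np.std(U,0)) if pick else None
def brass(c,ctr=(320,240),r=70):
    hsv=cv2.cvtColor(np.ascontiguousarray(c[0]),cv2.COLOR_RGB2HSV);m=cv2.inRange(hsv,(12,120,70),(32,255,255))
    M=np.zeros_like(m);cv2.circle(M,(int(ctr[0]),int(ctr[1])),r,255,-1);m&=M;m=cv2.morphologyEx(m,cv2.MORPH_CLOSE,np.ones((3,3)))
    cs,_=cv2.findContours(m,0,1);return np.array(cv2.fitEllipse(cv2.convexHull(max(cs,key=cv2.contourArea)))[0])
E
python3 - <<'E'
from h import *
w,T,_=avg(1);p=proj(w,[.5528,.1385,.087]);print(p)
w,T,u=avg(4,lambda c:brass(c,p,40));print(T,u,plane(w,u[0],.087))
T0=np.eye(4);T0[:3,:3]=[[-.9951,-.0986,.0018],[-.0986,.9951,.0008],[-.0019,.0006,-1]];T0[:3,3]=[.5531,.1373,.2050]
print(tri((w,u[0]),((0,w[1],T0@optics.read_camera("wrist")["mount"]),(321.0,238.0))))
E
```

```text
[380.1926 220.2282]
[[-0.9949 -0.1007 -0.0016  0.5565]
 [-0.1007  0.9949  0.0002  0.0937]
 [ 0.0015  0.0003 -1.      0.2476]
 [ 0.      0.      0.      1.    ]] (array([378.2213, 222.9797]), array([0.1074, 0.3026])) [0.5538 0.1372 0.087 ]
(array([0.5562, 0.1389, 0.0772]), [np.float64(0.2), np.float64(0.2)])
```

Request:
send_rows([
  [1, -0.06, -0.85, 0.1, 0, 0, 0],
  [1, -0.06, -0.85, 0.1, 0, 0, 0],
  [1, -0.06, -0.85, 0.1, 0, 0, 0],
  [1, -0.06, -0.85, 0.1, 0, 0, 0],
  [1, -0.06, -0.85, 0.1, 0, 0, 0],
  [1, -0.06, -0.85, 0.1, 0, 0, 0],
  [1, -0.06, -0.85, 0.1, 0, 0, 0],
  [1, -0.06, -0.85, 0.1, 0, 0, 0],
  [1, -0.06, -0.85, 0.1, 0, 0, 0],
  [1, -0.06, -0.85, 0.1, 0, 0, 0],
  [1, 0, 0, 0.3, 0, 0, 0.8],
  [1, 0, 0, 0.3, 0, 0, 0.8],
  [1, 0, 0, 0, 0, 0, 0.8],
  [1, 0, 0, 0, 0, 0, 0],
  [1, 0, 0, 0, 0, 0, 0],
])

```text
clock: 13.7
tcp_pos: [0.6006, -0.1589, 0.2003]
eef_rot: [[-0.996, 0.09, -0.0], [0.09, 0.996, 0.0], [0.0, 0.0, -1.0]]
contact_force: [-0.2, 0.3, 0.4]
grip_width: 0.0853
gripper_force: 0.0
```

Run:
```python
from h import *
def pick(c):
    o=[]
    for n in("red","green"):
        b=blobs(c,n,(100,60,540,330),amin=80)
        o+=list(b[0][1:3])
    return o
w,T,u=avg(5,pick);print(T,u)
r,g=u[0][:2],u[0][2:]
for z in(.067,.084):print(plane(w,r,z),plane(w,g,z))
b=blobs(w,"red",(100,60,540,330),80)[0];print(b)
hsv=cv2.cvtColor(np.ascontiguousarray(w[0]),cv2.COLOR_RGB2HSV)
cv2.imwrite("pics/w5.png",w[0][:,:,::-1])
np.save("w5T.npy",T)
```

```text
[[-0.9959  0.09    0.0001  0.6007]
 [ 0.09    0.9959 -0.     -0.159 ]
 [-0.0001 -0.     -1.      0.2005]
 [ 0.      0.      0.      1.    ]] (array([320.8128, 234.84  , 320.4453,  79.4118]), array([0.124 , 0.0945, 0.0172, 0.041 ]))
[ 0.6031 -0.1583  0.067 ] [ 0.5055 -0.1497  0.067 ]
[ 0.5976 -0.1578  0.084 ] [ 0.5066 -0.1497  0.084 ]
(543, 320.9410681399632, 234.80662983425415, ((321.0, 233.0), (44.0, 14.0), 90.0))
```

View pics/w5.png

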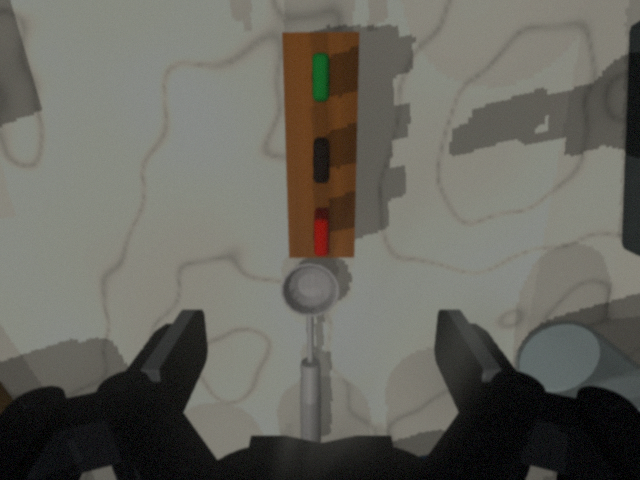

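The red head is at (321,235), black at (321,160) and green at (320,79), all on the tool's centre column. The stand is square to the tool. Spoon and jar are clear of the fingers. I'll descend and grip.

Request:
send_rows([
  [1, 0, 0.03, 0.8, 0, 0, 0],
  [0.8, 0, 0, 0.8, 0, 0, 0],
  [0.6, 0, 0, 0.8, 0, 0, 0],
  [0.5, 0, 0, 0.8, 0, 0, 0],
  [0.4, 0, 0, 0.6, 0, 0, 0],
  [0.4, 0, 0, 0.4, 0, 0, 0],
  [0.3, 0, 0, 0, 0, 0, 0],
  [0.2, 0, 0, 0, 0, 0, 0],
  [0, 0, 0, 0, 0, 0, 0],
  [0, 0, 0, 0, 0, 0, 0],
  [0, 0, 0, 0, 0, 0, 0],
  [0, 0, 0, 0, 0, 0, 0],
  [0, 0, 0, 0, 0, 0, 0],
])

```text
clock: 15.25
tcp_pos: [0.6013, -0.1584, 0.0755]
eef_rot: [[-0.996, 0.092, 0.002], [0.092, 0.996, -0.0], [-0.002, -0.0, -1.0]]
contact_force: [-0.4, 0.1, 6.6]
grip_width: 0.0092
gripper_force: 60.4
```

Request:
send_rows([
  [0, 0, 0, -0.2, 0, 0, 0],
  [0, 0, 0, -0.3, 0, 0, 0],
  [0, 0, 0, -0.5, 0, 0, 0],
  [0, 0, 0, -0.8, 0, 0, 0],
  [0, 0, 0, -0.8, 0, 0, 0],
  [0, 0, 0, -0.8, 0, 0, 0],
  [0, 0.2, 0.8, -0.8, 0, 0, 0],
  [0, 0.2, 0.8, -0.8, 0, 0, 0],
  [0, 0.2, 0.8, 0, 0, 0, 0],
  [0, 0.2, 0.8, 0, 0, 0, 0],
  [0, 0.2, 0.8, 0, 0, 0, 0],
  [0, 0.2, 0.8, 0, 0, 0, 0],
  [0, 0.2, 0.8, 0, 0, 0, 0],
  [0, 0.2, 0.8, 0, 0, 0, 0],
  [0, 0.2, 0.8, 0, 0, 0, 0],
  [0, 0.2, 0.8, 0, 0, 0, -0.8],
  [0, 0.2, 0.8, 0, 0, 0, -0.8],
  [0, 0.2, 0.8, 0, 0, 0, -0.8],
  [0, 0, 0, 0, 0, 0, 0],
  [0, 0, 0, 0, 0, 0, 0],
])

```text
clock: 17.25
tcp_pos: [0.5505, 0.1343, 0.2253]
eef_rot: [[-0.995, -0.1, 0.0], [-0.1, 0.995, -0.0], [-0.0, -0.0, -1.0]]
contact_force: [0.7, -0.3, 0.1]
grip_width: 0.0089
gripper_force: 59.6
```

Run:
```python
from h import *
w,T,_=avg(4);print(monitor.state()["clock"],T)
kw=[.5537,.138,.087];print("kw px",proj(w,kw))
print("tip px",proj(w,(T@[0,0,.060,1])[:3]),"tool d mm",1e3*(T[:3,:3].T@(kw-T[:3,3])))
cv2.imwrite("pics/w6.png",cv2.resize(w[0][180:400,200:440][:,:,::-1],None,fx=2.7,fy=2.7,interpolation=2))
```

```text
17.45 [[-0.9951 -0.0994  0.0004  0.5507]
 [-0.0994  0.9951 -0.0003  0.1337]
 [-0.0003 -0.0003 -1.      0.2251]
 [ 0.      0.      0.      1.    ]]
kw px [325.1434 234.0354]
tip px [318.7554 275.2147] tool d mm [ -3.3761   3.9807 138.0957]
```

View pics/w6.png

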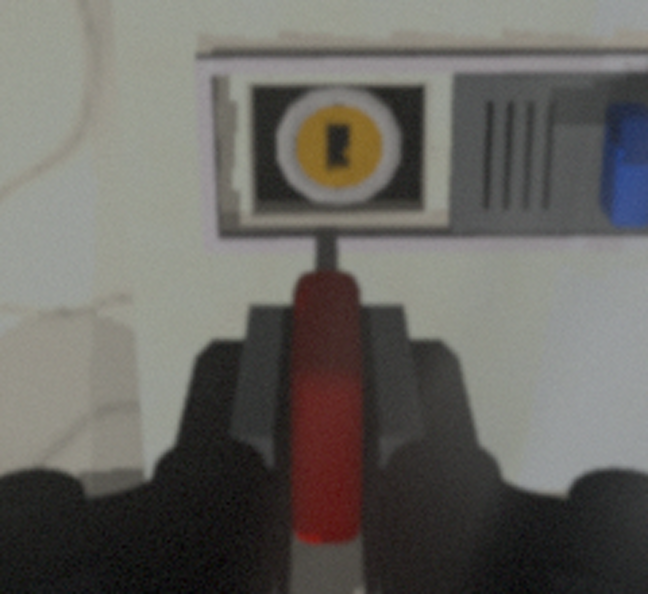

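The slot is at pixel (325,234) and the blade's visible end at about (321,267). The key hangs straight, offset about −1 mm in tool y. I'll close in to about 10 mm above the slot and compare again.

Request:
send_rows([
  [0, -0.04, 0.09, 0.4, 0, 0, 0],
  [0, -0.04, 0.08, 0.5, 0, 0, 0],
  [0, 0, 0, 0.5, 0, 0, 0],
  [0, 0, 0, 0.5, 0, 0, 0],
  [0, 0, 0, 0.37, 0, 0, 0],
  [0, 0, 0, 0, 0, 0, 0],
  [0, 0, 0, 0, 0, 0, 0],
])

```text
clock: 18.15
tcp_pos: [0.5525, 0.1395, 0.1559]
eef_rot: [[-0.995, -0.1, -0.001], [-0.1, 0.995, -0.0], [0.001, -0.0, -1.0]]
contact_force: [0.8, 0.6, -0.1]
grip_width: 0.009
gripper_force: 59.6
```

Run:
```python
from h import *
w,T,u=avg(4);print(monitor.state()["clock"],T)
kw=[.5537,.138,.087];print("kw px",proj(w,kw))
print("tip px",proj(w,(T@[0,0,.060,1])[:3]),"tool d mm",1e3*(T[:3,:3].T@(kw-T[:3,3])))
cv2.imwrite("pics/w7.png",cv2.resize(w[0][220:320,260:380][:,:,::-1],None,fx=6,fy=6,interpolation=cv2.INTER_CUBIC))
```

```text
18.35 [[-0.995  -0.1     0.0003  0.5528]
 [-0.1     0.995   0.0001  0.1396]
 [-0.0004  0.0001 -1.      0.1566]
 [ 0.      0.      0.      1.    ]]
kw px [315.684  269.0245]
tip px [318.7556 275.2158] tool d mm [-0.683  -1.6528 69.5836]
```

View pics/w7.png

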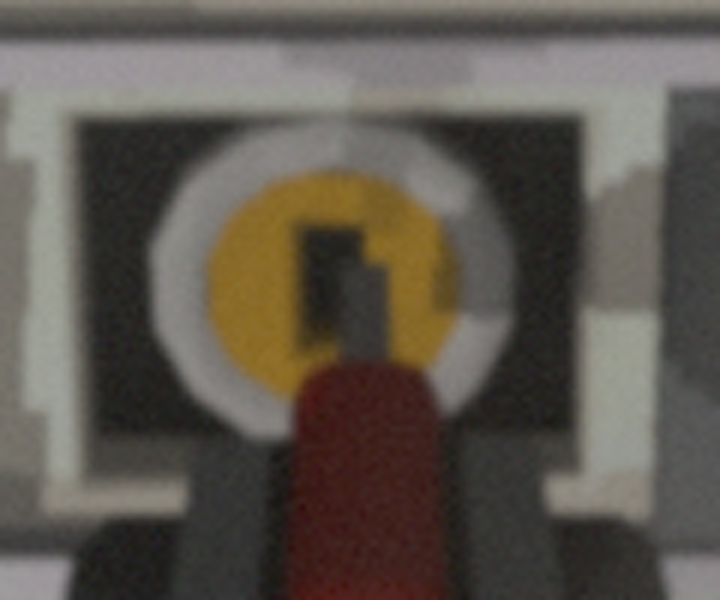

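The blade centre is at crop u≈365 and the slot centre at ≈331, so the key is about 2.7 mm too far in +y and nearly right in x. I'll correct that, descend gently and watch the forces.

Request:
send_rows([
  [0, -0.027, -0.092, 0, 0, 0, 0],
  [0, 0, 0, 0.1, 0, 0, 0],
  [0, 0, 0, 0.1, 0, 0, 0],
  [0, 0, 0, 0, 0, 0, 0],
  [0, 0, 0, 0, 0, 0, 0],
])

```text
clock: 18.85
tcp_pos: [0.5535, 0.1368, 0.1502]
eef_rot: [[-0.995, -0.1, -0.0], [-0.1, 0.995, -0.0], [0.0, -0.0, -1.0]]
contact_force: [-0.3, 0.3, 0.1]
grip_width: 0.0089
gripper_force: 59.6
```

Run:
```python
from h import *
d=optics.read_camera("wrist");print(d["mount"])
w,T,u=avg(4,lambda c:brass(c,(320,275),28));s=monitor.state();print(s["clock"],T[:3,3],u,s["contact_force"])
g=cv2.cvtColor(np.ascontiguousarray(w[0]),cv2.COLOR_RGB2GRAY).astype(int);hsv=cv2.cvtColor(np.ascontiguousarray(w[0]),cv2.COLOR_RGB2HSV)
for v in range(252,286,2):print(v,g[v,304:338].tolist())
```

```text
[[-0.0003 -0.9513 -0.3082  0.0795]
 [ 1.     -0.     -0.0009  0.0011]
 [ 0.0008 -0.3082  0.9513 -0.1219]
 [ 0.      0.      0.      1.    ]]
19.1 [0.5536 0.1369 0.1504] (array([320.2698, 272.2034]), array([0.0233, 0.1023])) [0.1616 0.0928 0.1716]
252 [130, 128, 128, 128, 130, 131, 133, 131, 127, 127, 129, 123, 120, 115, 108, 97, 92, 89, 97, 102, 103, 105, 107, 108, 109, 118, 132, 138, 136, 136, 133, 128, 131, 126]
254 [131, 127, 128, 126, 125, 120, 116, 118, 116, 113, 109, 112, 108, 104, 99, 96, 95, 95, 94, 93, 97, 97, 94, 98, 99, 104, 117, 124, 128, 133, 136, 134, 135, 131]
256 [125, 123, 121, 118, 114, 112, 108, 111, 109, 109, 107, 108, 111, 107, 100, 91, 94, 94, 97, 98, 95, 96, 96, 98, 96, 99, 108, 112, 114, 122, 125, 131, 135, 135]
258 [120, 114, 110, 112, 109, 107, 110, 109, 109, 109, 112, 105, 104, 102, 98, 97, 95, 96, 96, 93, 94, 92, 92, 93, 94, 97, 103, 104, 107, 106, 113, 112, 114, 123]
260 [112, 108, 106, 108, 108, 108, 107, 109, 106, 102, 97, 92, 89, 91, 84, 84, 84, 86, 84, 85, 77, 76, 74, 77, 78, 79, 82, 88, 86, 82, 85, 81, 87, 87]
262 [109, 108, 110, 109, 109, 109, 109, 
[... 1078 characters left out ...]
, 51, 59, 56, 54, 59, 56, 63, 73, 77, 86, 86, 86, 85, 85, 85, 81, 85, 83, 83, 89]
278 [111, 108, 111, 112, 109, 112, 108, 108, 106, 94, 73, 60, 56, 56, 60, 55, 55, 52, 53, 52, 55, 64, 81, 98, 104, 103, 108, 101, 104, 101, 105, 104, 103, 110]
280 [109, 109, 111, 109, 111, 107, 106, 103, 95, 79, 68, 51, 45, 41, 48, 48, 47, 44, 48, 48, 47, 45, 62, 75, 82, 90, 100, 102, 106, 105, 104, 107, 107, 106]
282 [110, 108, 113, 107, 111, 108, 90, 75, 57, 46, 38, 43, 40, 38, 37, 42, 45, 42, 44, 42, 44, 44, 38, 43, 45, 57, 64, 84, 97, 107, 105, 108, 108, 106]
284 [111, 111, 111, 108, 102, 89, 65, 49, 39, 38, 38, 40, 44, 41, 36, 40, 42, 40, 37, 38, 44, 41, 43, 41, 45, 45, 48, 57, 82, 99, 106, 110, 108, 110]
```

Numerically the brass centre is at u=320.3 and the blade at ≈320.8, so the remaining error is under 0.3 mm in both axes. Lowering in.

Request:
send_rows([
  [0, -0.007, -0.008, 0.05, 0, 0, 0],
  [0, 0, 0, 0.06, 0, 0, 0],
  [0, 0, 0, 0.06, 0, 0, 0],
  [0, 0, 0, 0.06, 0, 0, 0],
  [0, 0, 0, 0, 0, 0, 0],
])

```text
clock: 19.6
tcp_pos: [0.5541, 0.1367, 0.1433]
eef_rot: [[-0.995, -0.1, 0.0], [-0.1, 0.995, 0.0], [-0.0, 0.0, -1.0]]
contact_force: [1.4, -0.4, -1.1]
grip_width: 0.0088
gripper_force: 59.6
```

Request:
send_rows([
  [0, 0, 0, 0.04, 0, 0, 0],
  [0, 0, 0, 0.04, 0, 0, 0],
  [0, 0, 0, 0.04, 0, 0, 0],
  [0, 0, 0, 0, 0, 0, 0],
])

```text
clock: 20.0
tcp_pos: [0.5542, 0.1364, 0.14]
eef_rot: [[-0.995, -0.1, 0.001], [-0.1, 0.995, -0.0], [-0.001, -0.0, -1.0]]
contact_force: [2.4, -0.9, 1.5]
grip_width: 0.0091
gripper_force: 59.8
```

Request:
send_rows([
  [0, -0.01, 0, 0.03, 0, 0, 0],
  [0, 0, 0, 0.03, 0, 0, 0],
  [0, 0, 0, 0, 0, 0, 0],
])

```text
clock: 20.3
tcp_pos: [0.5542, 0.1364, 0.138]
eef_rot: [[-0.995, -0.1, 0.0], [-0.1, 0.995, -0.0], [-0.0, -0.0, -1.0]]
contact_force: [3.6, -3.7, 2.0]
grip_width: 0.0094
gripper_force: 59.9
```

Request:
send_rows([
  [0, -0.01, -0.005, 0.02, 0, 0, 0.75],
  [0, 0, 0, 0, 0, 0, 0.75],
  [0, 0, 0, 0.01, 0, 0, -1],
  [0, 0, 0, 0, 0, 0, -1],
  [0, 0, 0, 0.01, 0, 0, -1],
  [0, 0, 0, 0, 0, 0, 0.75],
  [0, 0, 0, 0, 0, 0, 0.75],
  [0, 0, 0, 0, 0, 0, 0],
])

```text
clock: 21.1
tcp_pos: [0.5543, 0.1364, 0.1366]
eef_rot: [[-0.995, -0.099, -0.0], [-0.099, 0.995, -0.0], [0.0, -0.0, -1.0]]
contact_force: [2.4, -2.1, 0.6]
grip_width: 0.0088
gripper_force: 59.7
```

Request:
send_rows([
  [0, -0.005, -0.01, 0.03, 0, 0, 0],
  [0, 0, 0, 0.03, 0, 0, 0],
  [0, 0, 0, 0, 0, 0, 0],
])

```text
clock: 21.4
tcp_pos: [0.5544, 0.1363, 0.1349]
eef_rot: [[-0.995, -0.101, -0.001], [-0.101, 0.995, 0.0], [0.001, 0.0, -1.0]]
contact_force: [1.5, -1.2, 2.6]
grip_width: 0.0089
gripper_force: 59.9
```

Request:
send_rows([
  [0, 0, 0, 0.03, 0, 0, 0],
  [0, 0, 0, 0, 0, 0, 0],
])

```text
clock: 21.6
tcp_pos: [0.5546, 0.1364, 0.1344]
eef_rot: [[-0.995, -0.1, -0.0], [-0.1, 0.995, 0.0], [0.0, 0.0, -1.0]]
contact_force: [1.0, -1.1, 4.8]
grip_width: 0.0092
gripper_force: 60.5
```

Request:
send_rows([
  [0, 0, 0, 0.02, 0, 0, 0.75],
  [0, 0, 0, 0, 0, 0, 0.75],
  [0, 0, 0, 0.02, 0, 0, -1],
  [0, 0, 0, 0, 0, 0, -1],
  [0, 0, 0, 0.02, 0, 0, -1],
  [0, 0, 0, 0, 0, 0, 0.75],
  [0, 0, 0, 0.01, 0, 0, 0.75],
  [0, 0, 0, 0, 0, 0, 0],
])

```text
clock: 22.4
tcp_pos: [0.5548, 0.1368, 0.1323]
eef_rot: [[-0.995, -0.099, 0.0], [-0.099, 0.995, 0.001], [-0.0, 0.001, -1.0]]
contact_force: [0.6, 2.6, 2.7]
grip_width: 0.0088
gripper_force: 60.0
```

Request:
send_rows([
  [0, 0, 0, 0.03, 0, 0, 0],
  [0, 0, 0, 0, 0, 0, 0],
])

```text
clock: 22.6
tcp_pos: [0.5544, 0.1367, 0.1309]
eef_rot: [[-0.995, -0.101, -0.0], [-0.101, 0.995, 0.001], [0.0, 0.001, -1.0]]
contact_force: [1.1, 4.1, 0.3]
grip_width: 0.0091
gripper_force: 59.6
```

Request:
send_rows([
  [0, 0, 0, 0.02, 0, 0, 0.75],
  [0, 0, 0, 0, 0, 0, 0.75],
  [0, 0, 0, 0.02, 0, 0, -1],
  [0, 0, 0, 0, 0, 0, -1],
  [0, 0, 0, 0.02, 0, 0, -1],
  [0, 0, 0, 0, 0, 0, 0.75],
  [0, 0, 0, 0.01, 0, 0, 0.75],
  [0, 0, 0, 0, 0, 0, 0],
])

```text
clock: 23.4
tcp_pos: [0.5544, 0.1364, 0.1288]
eef_rot: [[-0.995, -0.1, -0.001], [-0.1, 0.995, 0.0], [0.001, 0.0, -1.0]]
contact_force: [0.3, 3.5, 0.2]
grip_width: 0.009
gripper_force: 59.7
```

Request:
send_rows([
  [0, 0, 0, 0.03, 0, 0, 0],
  [0, 0, 0, 0.03, 0, 0, 0],
  [0, 0, 0, 0, 0, 0, 0],
])

```text
clock: 23.7
tcp_pos: [0.5545, 0.1363, 0.127]
eef_rot: [[-0.995, -0.101, -0.0], [-0.101, 0.995, 0.0], [0.0, 0.0, -1.0]]
contact_force: [0.4, 4.3, -1.2]
grip_width: 0.009
gripper_force: 59.5
```

Request:
send_rows([
  [0, 0, 0.01, 0.04, 0, 0, 0],
  [0, 0, 0, 0.04, 0, 0, 0],
  [0, 0, 0, 0.03, 0, 0, 0],
  [0, 0, 0, 0, 0, 0, 0],
])

```text
clock: 24.1
tcp_pos: [0.5545, 0.1365, 0.1237]
eef_rot: [[-0.995, -0.1, -0.0], [-0.1, 0.995, -0.0], [0.0, -0.0, -1.0]]
contact_force: [-0.3, 3.9, -1.9]
grip_width: 0.0088
gripper_force: 59.7
```

Request:
send_rows([
  [0, 0, 0.005, 0.03, 0, 0, 0],
  [0, 0, 0, 0, 0, 0, 0],
])

```text
clock: 24.3
tcp_pos: [0.5545, 0.1365, 0.1229]
eef_rot: [[-0.995, -0.1, -0.0], [-0.1, 0.995, -0.0], [0.0, -0.0, -1.0]]
contact_force: [-0.2, 1.8, -1.3]
grip_width: 0.0089
gripper_force: 59.6
```

Request:
send_rows([
  [0, 0, 0, 0.03, 0, 0, 0],
  [0, 0, 0, 0.02, 0, 0, 0],
  [0, 0, 0, 0, 0, 0, 0],
])

```text
clock: 24.6
tcp_pos: [0.5547, 0.1366, 0.1224]
eef_rot: [[-0.995, -0.1, 0.0], [-0.1, 0.995, -0.0], [-0.0, -0.0, -1.0]]
contact_force: [-2.6, 1.6, 9.9]
grip_width: 0.0091
gripper_force: 61.2
```

Request:
send_rows([
  [0, 0, 0, 0.02, 0, 0, 0],
  [0, 0, 0, 0, 0, 0, 0],
  [0, 0, 0, 0, 0, 0, 0],
])

```text
clock: 24.9
tcp_pos: [0.5548, 0.1366, 0.1223]
eef_rot: [[-0.995, -0.1, 0.0], [-0.1, 0.995, -0.0], [-0.0, -0.0, -1.0]]
contact_force: [-4.0, 0.3, 15.0]
grip_width: 0.0091
gripper_force: 62.0
```

The key is seated: the force rises stiffly at TCP z=0.1224, and 0.1225 was predicted. I'll ease the press and turn clockwise.

Request:
send_rows([
  [0, 0, 0, -0.02, 0, 0, 0],
  [0, 0, 0, 0, 0, 0, 0.8],
  [0, 0, 0, 0, 0, 0, 0.8],
  [0, 0, 0, 0, 0, 0, 0.8],
  [0, 0, 0, 0, 0, 0, 0.8],
  [0, 0, 0, 0, 0, 0, 0.8],
  [0, 0, 0, 0, 0, 0, 0.8],
  [0, 0, 0, 0, 0, 0, 0.8],
  [0, 0, 0, 0, 0, 0, 0.8],
  [0, 0, 0, 0, 0, 0, 0.8],
  [0, 0, 0, 0, 0, 0, 0.8],
  [0, 0, 0, 0, 0, 0, 0],
])

```text
clock: 26.1
tcp_pos: [0.5552, 0.1368, 0.1224]
eef_rot: [[-0.857, 0.516, 0.001], [0.516, 0.857, 0.0], [-0.001, 0.001, -1.0]]
contact_force: [-1.9, 2.5, 7.9]
grip_width: 0.009
gripper_force: 60.8
```

Run:
```python
from h import *
s=monitor.state()
for k in("tcp_pos","contact_force","ft_torque","qpos","grip_width"):print(k,s[k])
```

```text
tcp_pos [0.5552 0.1368 0.1224]
contact_force [-1.9458  2.5305  7.9305]
ft_torque [0.3527 0.2974 0.0518]
qpos [ 13.6934  24.2634 106.2309  -0.0117  49.4291 -45.258 ]
grip_width 0.009004749519128217
```

Request:
send_rows([
  [0, 0, 0, 0, 0, 0, 0.8],
  [0, 0, 0, 0, 0, 0, 0.8],
  [0, 0, 0, 0, 0, 0, 0.8],
  [0, 0, 0, 0, 0, 0, 0.8],
  [0, 0, 0, 0, 0, 0, 0.8],
  [0, 0, 0, 0, 0, 0, 0.8],
  [0, 0, 0, 0, 0, 0, 0.8],
  [0, 0, 0, 0, 0, 0, 0.8],
  [0, 0, 0, 0, 0, 0, 0.8],
  [0, 0, 0, 0, 0, 0, 0.8],
  [0, 0, 0, 0, 0, 0, 0.8],
  [0, 0, 0, 0, 0, 0, 0.8],
  [0, 0, 0, 0, 0, 0, 0.8],
  [0, 0, 0, 0, 0, 0, 0.8],
  [0, 0, 0, 0, 0, 0, 0.8],
  [0, 0, 0, 0, 0, 0, 0.8],
  [0, 0, 0, 0, 0, 0, 0.8],
  [0, 0, 0, 0, 0, 0, 0.8],
  [0, 0, 0, 0, 0, 0, 0.1],
  [0, 0, 0, 0, 0, 0, 0],
])

```text
clock: 28.1
tcp_pos: [0.5551, 0.1367, 0.1224]
eef_rot: [[0.129, 0.992, 0.001], [0.992, -0.129, 0.0], [0.0, 0.001, -1.0]]
contact_force: [-1.2, 1.4, 8.6]
grip_width: 0.0093
gripper_force: 60.9
```

Run:
```python
from h import *
w,T,_=avg(4);s=monitor.state();print(T)
for k in("clock","tcp_pos","contact_force","ft_torque","qpos","grip_width"):print(k,s[k])
cv2.imwrite("pics/w8.png",cv2.resize(w[0][200:400,220:420][:,:,::-1],None,fx=3,fy=3,interpolation=2))
```

```text
[[ 0.1285  0.9917  0.0011  0.5551]
 [ 0.9917 -0.1285  0.      0.1367]
 [ 0.0002  0.0011 -1.      0.1224]
 [ 0.      0.      0.      1.    ]]
clock 28.3
tcp_pos [0.5551 0.1367 0.1224]
contact_force [-1.6491  1.7813  7.9693]
ft_torque [0.3104 0.3249 0.0747]
qpos [ 13.6909  24.2633 106.2367  -0.0175  49.4391  21.0747]
grip_width 0.008936722114701355
```

View pics/w8.png

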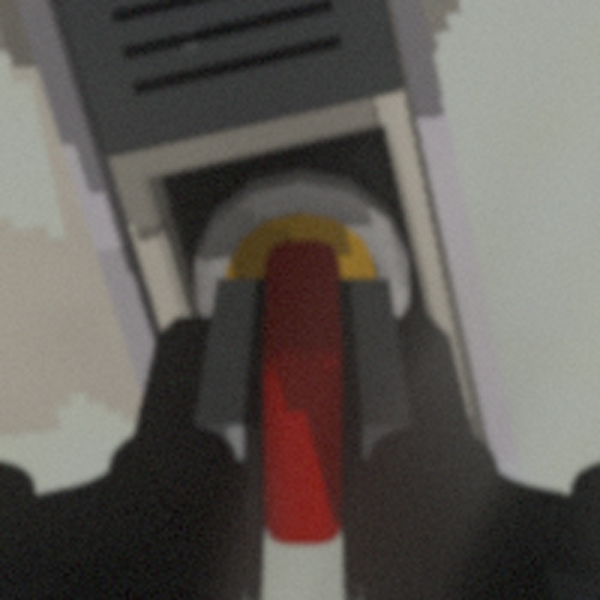

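The head still sits square in the pads and the cover stays open. The tool has turned 1.80 rad and the torque is spring only. I'll add a small margin for the lag, then hand in if it's steady.

Request:
send_rows([
  [0, 0, 0, 0, 0, 0, 0.4],
  [0, 0, 0, 0, 0, 0, 0],
  [0, 0, 0, 0, 0, 0, 0],
  [0, 0, 0, 0, 0, 0, 0],
  [0, 0, 0, 0, 0, 0, 0],
])

```text
clock: 28.8
tcp_pos: [0.5551, 0.1367, 0.1224]
eef_rot: [[0.16, 0.987, 0.001], [0.987, -0.16, 0.0], [0.0, 0.001, -1.0]]
contact_force: [-2.1, 1.9, 9.1]
grip_width: 0.009
gripper_force: 60.9
```

Run:
```python
from workcell import monitor,r
s=monitor.state();print(s["ft_torque"],s["contact_force"],s["gripper_force"],s["tcp_pos"])
if s["gripper_force"]>50 and abs(s["ft_torque"][2])<.2: print(r.close_job())
```

```text
[0.25688092 0.34758623 0.07997129] [-2.09480168  1.85475209  9.094041  ] 60.85824429988861 [0.55508778 0.13670805 0.12243116]
the job is handed in; nothing more can be done
None
```

The job is handed in: the cover is open to its stop, and the red key is fully seated and held gripped after turning 1.83 rad clockwise, which should put the cylinder at about a quarter turn (inferred from the stated lag, not measured); the other keys and the breakfast things were left alone.

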